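# Shut the sample chamber and stand the light screen back up

### The job

Shield the sample from light: gently push the open lid of the white sample chamber over until it is fully shut, and push the fallen black screen back up so that it stands upright on its steel foot, close to where it lies. Only push with the fingers: do not pinch, lift or carry anything, and leave the jar, the tape roll and the bottle alone. The order does not matter.

Things in the scene. Friction and masses are not known exactly. Their poses are not given: they have to be found in the camera images.
- chamber: White open-topped box fixed to the bench, 120 (x) x 160 (y) x 60 (z) mm, walls 6 mm, a glass dish inside well below the rim. Origin at the centre of its underside; z up; the lid's hinge runs along its +x upper edge, the side turned away from the robot (yaw within 0.6 rad).
- lid_hinge (a point): Middle of the lid's hinge line, on the chamber's +x upper edge, 60 mm above the bench; the line is parallel to the chamber's y axis. The lid weighs 150 g and its hinge is stiff (friction 0.15 N m): it stays wherever it is left, never falls, and must be pushed all the way (1 to 3 N at its free edge).
- lid_edge (a point): Middle of the lid's free edge, on its inner face, 120 mm from the hinge (moves with the lid). The lid is a white plate 120 mm long, 160 mm wide, 6 mm thick; its inner face lies in the plane of the hinge line. A tab 50 mm wide reaches 11 mm beyond this point.
- lid (a joint): Lid angle in rad: 0 = shut (flat on the rim, reaching from the hinge to the chamber's -x), pi/2 = standing straight up, more = leaning back beyond the hinge (stop at 1.9). At 0 it meets a hard stop. Starts between 1.2 and 1.8.
- screen: Loose L-shaped screen: black panel with a dark steel foot square to it along one edge. Starts fallen on its back: panel flat on the bench, foot standing up 100 mm high. Origin: middle of the outer corner edge (heel), on the bench both fallen and standing. y along the heel; x along the panel (level when fallen, straight up when standing); z along the foot (up when fallen, level when standing).
- screen_toe (a point): Middle of the foot's free edge, at x = 3, z = 100 mm in the screen's axes. The foot is 120 mm wide (y), 6 mm thick; its inner face, on the panel's side, is at x = 6 mm. Pushing here towards the screen's -x (away from the panel) takes 1 to 2.5 N and turns it about its heel; past some 20 to 25 degrees it drops onto its foot by itself.
- screen_top (a point): Middle of the panel's free edge, at x = 126, z = 2 mm in the screen's axes. The panel is 120 mm wide (y), 4 mm thick. The whole screen weighs 0.6 to 0.95 kg, most of it in the foot.
- jar_center (a point): Bystander: centre (half-way up) of a small lidded jar, 52 mm diameter, 75 mm high, standing on the bench. To be left alone.
- tape: Bystander: roll of white tape lying flat, 52 mm diameter, 20 mm high; origin at the centre of its underside. To be left alone.
- bottle_center (a point): Bystander: centre (half-way up) of a white plastic bottle, 60 mm diameter, 170 mm high, standing on the bench. To be left alone.
Things that resemble listed ones, but are neither listed nor needed, are in the scene too. Of the things like the screen, leave any that is yellow; of the rest the smaller one is meant. Several things have the shape of the chamber; the one meant has the colours described above.

How it is judged (in metres and radians):
At the end, for the whole second after the job is handed in: The lid is shut to within 0.06 rad (7 mm at its free edge); the screen stands at rest on its foot on the bench, panel upright to within 0.06 rad, its heel within 80 mm of where it was at the start (value of joint lid below 0.06 rad and angle between screen's own x axis and vertical below 0.06 rad and height (world z) of screen below 0.005 m and distance of screen from where it was at the start of the episode below 0.08 m and linear speed of screen below 0.01 m/s and angular speed of screen below 0.05 rad/s); the robot touches nothing.
It fails at once if the screen is lifted: its heel comes more than 25 mm off the bench (height (world z) of screen above 0.025 m).
It fails at once if the lid, chamber or screen is squeezed or shoved hard: more than 80 N from the fingers (contact force between the fingers and chamber above 80 N or contact force between the fingers and screen above 80 N).
It fails at once if the jar, tape roll or bottle is moved more than 30 mm or tipped ((distance of jar_center from where it was at the start of the episode above 0.03 m or angle between jar_center's own z axis and vertical above 0.5 rad) or (distance of tape from where it was at the start of the episode above 0.03 m or angle between tape's own z axis and vertical above 0.5 rad) or (distance of bottle_center from where it was at the start of the episode above 0.03 m or angle between bottle_center's own z axis and vertical above 0.5 rad)).
It also fails if it takes over 58 s, if anything falls off the work surface, if the arm or the gripper's body presses on something with over 40 N, if the wrist force passes 120 N, or if a joint passes its speed limit or range.

### The arm

A 6-joint arm with a two-finger parallel gripper is mounted at the origin on the work surface. World frame = base frame: x ahead of the robot, y to its left, z up, the work surface at z = 0. Lengths are in mm, angles in rad, forces in N, time in s.
With the tool pointing down it reaches from about 300 to 1000 mm from the base axis. Payload 5.1 kg.
Tool frame: the origin (TCP) lies at the very end of the fingers, on their centre line; the grasp point (between the pads) lies 19 mm behind it (r.grasp_offset is the distance from the TCP to the grasp point, in mm); z points along the fingers, y is the direction in which the jaws open and shut (so a half turn about z gives the same grasp; the last joint's range is limited). The gripper opens to 95 mm and grips with 3 to 60 N. Pads are 20 mm wide; open, the fingers measure 119 mm over their backs; the gripper's body (75 mm by 180 mm) begins 59 mm behind the grasp point.
Start: joints at [-1.267, 0.124, 1.65, -0, 1.367, -0.083], TCP at [245.165, -601.979, 214.656] pointing down, gripper open.
Joint ranges: [-2.61, 2.61], [-1.02, 2.33], [0.03, 2.71], [-1.35, 4.49], [0.32, 2.68], [-2.91, 2.91]. Speed limits (rad/s): [2.57, 2.57, 3.14, 3.14, 3.14, 3.14].

### API

Orientations are given as a unit quaternion [w, x, y, z].
In Python, from station import r gives the robot as it stands. The module is installed in compiled form; this text tells all that it offers.
- The arm moves only by the tool drive_tool, never from a script. Its argument "commands" is a list of rows, each an object with "twist": the turn, a rotation vector about the tool's x, y, z in rad, a list of three; "delta_pos": the shift along the tool's x, y, z in m, a list of three; "hand": the opening in per cent of the stroke, from 0 (shut) to 100 (fully open). In form: [{"twist": [rx, ry, rz], "delta_pos": [x, y, z], "hand": hand}, ...]. A call has 1 to 8 rows; each row shifts and turns the commanded pose from where the row before left it, along the tool's axes as they then stand; what a row does not reach is not made up. A row lasts 1/12 s, in which the tool goes at most 41.7 mm and 7.16 degrees, less where a joint would pass 70% of its speed; a pose out of reach is approached as far as the arm can. A call is refused whole if a number of a shift passes 0.0417 or a number of a turn 0.125, either way. A call with a gripper value outside its range is refused whole. The fingers move at their own pace and stop on an object; the grip force is fixed at half the most. Time passes only in rows, so rows that do not move let the fingers close. It gives the time, the measured TCP pose, the force and the opening at its end, in the units of the state.
- r.get_state(): the state, without advancing time (a new reading comes with each control period).
- r.read_camera(name): name is "scene" or "top"; returns the picture (400x640x3 uint8, red, green, blue); there is no depth.
- r.camera_model(name): a dict with "fx", "fy", "cx", "cy" (pixels), "R" (3x3) and "t" (3): a world point X has camera coordinates R X + t. Camera axes: x right, y down, z forward; pixel columns grow to the right and rows downward; lengths in mm; the calibration is good to about 2 mm. A picture is of the moment at which its call begins. camera_model takes no time and is no camera call.
- r.close_job(): hands the job in, once; it reports no verdict.
Trained networks look in the newest picture that a camera, given by its name, has taken for a name from the list of things; names that differ only in an ending like _2 or _b are one class to them, and where a whole thing is asked for, a point or a joint stands for the part that bears it (a point fixed in the world has none). Each returns a list of dicts, best first, with "p" (0 to 1); they miss things now and then, are a little off and sometimes report something else, mostly with a low value. They report only what shows in the picture. A call takes as long as a camera call. They do not tell look-alikes from the thing itself.
- r.recognise(query, camera): "box" ([left, top, right, bottom] in pixels, round what is visible of it).
The state is a dict: "clock": time; "q": joint angles; "joint_vel": joint speeds; "joint_efforts": joint torques, N m; "eef_pos": TCP position; "tool_rot": TCP orientation; "wrist_force": force on the tool from outside, world axes, zero at the start; "moment": the same for the moment, N m; "grip_width": finger opening in mm.
Only numpy, scipy, OpenCV 4.12 (cv2) and the standard library are available. Lean on these libraries where they do the work, as an engineer would, in place of code of your own. Each camera call takes 0.05 s, during which the arm holds its last target.

## Working session

There is one attempt and no reset: what is moved stays moved. The work goes in short steps, Python scripts to look and compute and a tool call to move; the robot and the scene stay as the last step left them, time stands still between calls to the robot, and variables do not carry over. Pictures are saved under pics/ and viewed, and the job is handed in when it is done.

Besides the shell and the picture viewer there is one more tool, called after "Call:" by a JSON object that holds its "fn" and its "kwargs". drive_tool: Moves the arm, as the interface text tells. Its arguments: {"type":"object","properties":{"commands":{"type":"array"}},"required":["commands"]}

```bash
mkdir -p pics; python3 - <<'E'
from station import r
import cv2,json
print(r.get_state())
for c in ("scene","top"):
    im=r.read_camera(c); cv2.imwrite(f"pics/{c}0.png",im[:,:,::-1])
    m=r.camera_model(c); print(c,m)
    for q in ("chamber","screen","lid","jar_center","tape","bottle_center"):
        print(q,[( [round(x) for x in d["box"]],round(d["p"],2)) for d in r.recognise(q,c)])
E
```

```text
{'clock': 0.0, 'q': array([-1.26658853e+00,  1.24490444e-01,  1.65166596e+00, -2.19258113e-07,
        1.36746499e+00, -8.26009179e-02]), 'joint_vel': array([-0.00015951,  0.000463  ,  0.00029799, -0.00033822, -0.00043351,
       -0.00046984]), 'joint_efforts': array([ 2.04468192e-04, -4.17601848e+01, -3.59934998e+01,  7.75038754e-02,
        4.90038958e-02, -1.61711646e-04]), 'eef_pos': array([ 244.98527935, -601.3830153 ,  213.40127528]), 'tool_rot': array([-1.00813753e-03,  9.81355093e-01,  1.92200812e-01, -1.12272524e-04]), 'wrist_force': array([-0.39398017,  0.87887274,  0.08906635]), 'moment': array([ 0.00085644, -0.04401147,  0.02226642]), 'grip_width': 94.61133889975297}
scene {'fx': 405.47418748296036, 'fy': 405.47418748296036, 'cx': 320.00758435273065, 'cy': 199.37459931927785, 'R': array([[ 0.23281341,  0.97252008, -0.00161563],
       [ 0.60957552, -0.14722146, -0.77893744],
       [-0.75777016,  0.18036223, -0.62709956]]), 't': array([-177.29854403, -192.12466886, 1519.98428555])}
chamber [([123, 288, 216, 354], 0.82), ([294, 216, 310, 229], 0.6), ([146, 207, 234, 273], 
[... 355 characters left out ...]
: 369.0521936468801, 'cx': 315.729289814185, 'cy': 199.81006718318952, 'R': array([[-1.10450212e-03, -9.99999385e-01, -1.02688512e-04],
       [-9.97051642e-01,  1.10912516e-03, -7.67254366e-02],
       [ 7.67255033e-02,  1.76423414e-05, -9.97052254e-01]]), 't': array([  79.16023997,  447.27770002, 1299.65228994])}
chamber [([399, 97, 454, 145], 0.94), ([385, 156, 453, 216], 0.67)]
screen [([248, 159, 295, 204], 0.9), ([177, 173, 222, 222], 0.68), ([222, 242, 289, 314], 0.57)]
lid [([408, 101, 458, 140], 0.95), ([405, 159, 458, 184], 0.64), ([337, 99, 356, 124], 0.39)]
jar_center [([331, 159, 346, 176], 0.74), ([408, 159, 456, 184], 0.32)]
tape [([327, 195, 338, 211], 0.64)]
bottle_center []
```

```bash
python3 - <<'E'
import cv2
for c in("scene","top"):
    im=cv2.imread(f"pics/{c}0.png"); print(im.shape)
    a=im[90:370,100:500] if c=="scene" else im[80:330,160:480]
    cv2.imwrite(f"pics/{c}0b.png",cv2.resize(a,None,fx=2 if c=="scene" else 2.4,fy=2 if c=="scene" else 2.4,interpolation=cv2.INTER_CUBIC))
E
```

```text
(400, 640, 3)
(400, 640, 3)
```

View pics/scene0b.png

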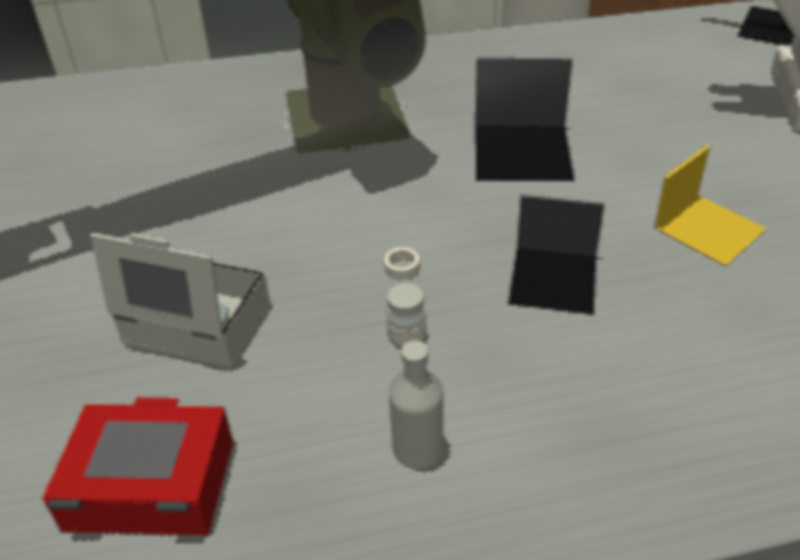

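View pics/top0b.png

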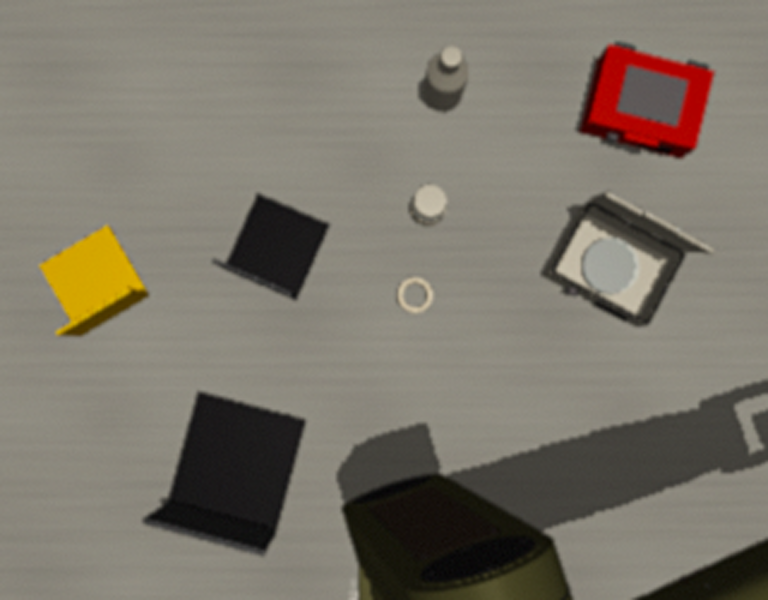

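```bash
python3 - <<'E'
import cv2
for c,boxes in(("scene",[("ch",135,195,110,80),("sc",345,180,70,70)]),("top",[("ch",375,145,95,80),("sc",240,150,65,65)])):
    im=cv2.imread(f"pics/{c}0.png")
    for n,x,y,w,h in boxes:
        a=cv2.resize(im[y:y+h,x:x+w],None,fx=7,fy=7,interpolation=cv2.INTER_CUBIC)
        a=cv2.convertScaleAbs(a,alpha=1.5,beta=20)
        for k in range(0,w,10):
            cv2.putText(a,str(x+k),(k*7,10),0,.35,(0,0,255));cv2.line(a,(k*7,0),(k*7,h*7),(0,0,255) if 0 else (90,160,90),1)
        for k in range(0,h,10):
            cv2.putText(a,str(y+k),(0,k*7+10),0,.35,(0,0,255));cv2.line(a,(0,k*7),(w*7,k*7),(90,160,90),1)
        cv2.imwrite(f"pics/{c}_{n}.png",a)
E
```

```text
(no output)
```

View pics/scene_ch.png

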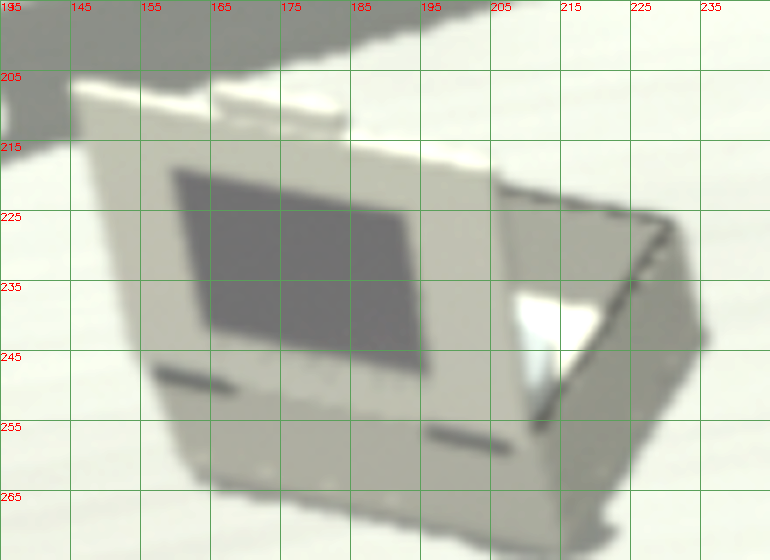

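View pics/scene_sc.png

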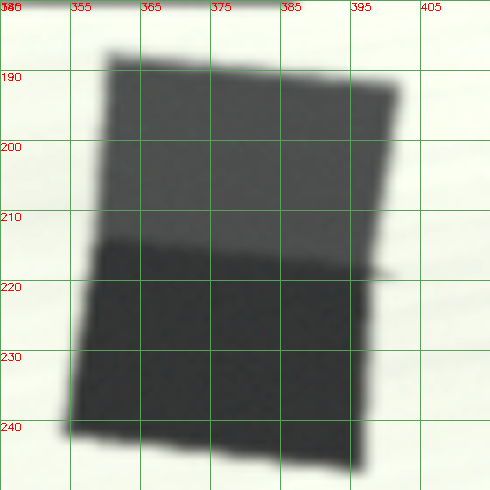

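View pics/top_ch.png

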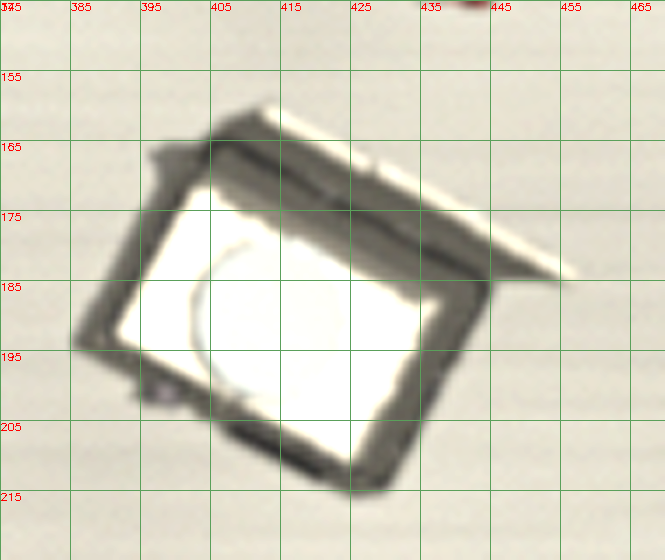

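View pics/top_sc.png

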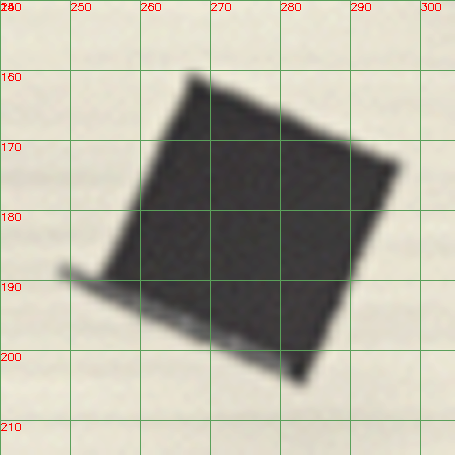

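```bash
cat > h.py <<'E'
import numpy as np
from station import r
C={c:r.camera_model(c) for c in("scene","top")}
def proj(c,P):
    m=C[c];p=np.atleast_2d(P)@np.array(m["R"]).T+m["t"]
    return np.c_[m["fx"]*p[:,0]/p[:,2]+m["cx"],m["fy"]*p[:,1]/p[:,2]+m["cy"]]
def ray(c,u,v,z):
    m=C[c];R=np.array(m["R"]);o=-R.T@m["t"];d=R.T@np.array([(u-m["cx"])/m["fx"],(v-m["cy"])/m["fy"],1])
    return o+d*(z-o[2])/d[2]
def pose(p,L):
    L=np.atleast_2d(L);c,s=np.cos(p[2]),np.sin(p[2])
    return np.c_[p[0]+c*L[:,0]-s*L[:,1],p[1]+s*L[:,0]+c*L[:,1],L[:,2]]
def lidpt(a,d,t,y): # d along lid from hinge, t outward thickness
    return [60-d*np.cos(a)+t*np.sin(a),y,60+d*np.sin(a)+t*np.cos(a)]
E
python3 - <<'E'
from h import *
from scipy.optimize import least_squares
for c in C: print(c,-np.array(C[c]["R"]).T@C[c]["t"])
S=[("top",(126,60,4),(267.5,161)),("top",(126,-60,4),(296.5,173.5)),("top",(0,60,100),(248.5,188.5)),
("scene",(6,-60,100),(360.5,188)),("scene",(6,60,100),(401.5,192)),("scene",(126,-60,4),(355,241)),("scene",(126,60,4),(396.5,246.5)),("scene",(6,-60,4),(360,214)),("scene",(6,60,4),(397.5,218.5))]
f=lambda p:np.concatenate([proj(c,pose(p,l))[0]-uv for c,l,uv in S])
s=least_squares(f,[500,200,-.4]);print(s.x);print(s.fun.reshape(-1,2).round(1))
K=[("scene",(-60,80,60),(230.5,226)),("scene",(60,80,60),(212,256.5)),("scene",(60,80,0),(215,274)),("scene",(60,-80,0),(163,263)),("scene",(-60,80,0),(236,243)),
("top",(-60,80,60),(386,194.5)),("top",(-60,-80,60),(429,214.5)),("top",(60,-80,60),(445,184))]
Lq=[("scene",(120,6,-80),(145,208)),("scene",(120,6,80),(206,220)),("top",(120,6,80),(412.5,160)),("top",(120,6,-80),(456,184.5))]
f=lambda p:np.concatenate([proj(c,pose(p,l))[0]-uv for c,l,uv in K]+[proj(c,pose(p,lidpt(p[3],*l)))[0]-uv for c,l,uv in Lq])
s=least_squares(f,[500,-200,-.4,1.5]);print(s.x);print(s.fun.reshape(-1,2).round(1))
for n,c,u,v,z in(("tape","top",332.5,203,10),("jar","top",338.5,165,75),("bottletop","top",348,103,170)):print(n,ray(c,u,v,z))
E
```

```text
scene [1310.19070034 -130.0062317   803.24193047]
top [ 346.32992197   78.64117541 1330.14695051]
[ 4.54805133e+02  2.53221445e+02 -4.15802542e-01]
[[-0.9 -1.2]
 [ 0.2 -0.5]
 [-1.3  0.1]
 [-0.5 -0.2]
 [ 0.9  0.4]
 [-1.6 -0.1]
 [ 0.4 -0.1]
 [-1.9 -0.8]
 [ 0.8 -0.6]]
[ 482.65963011 -271.28113901   -0.50022097    1.42313265]
[[ 2.3  0. ]
 [ 0.3  1.2]
 [ 1.2 -0.3]
 [-1.8 -1.4]
 [-0.3 -1.2]
 [ 2.3 -1.8]
 [ 0.5  0.4]
 [ 0.4  0.4]
 [ 0.4 -1. ]
 [-0.1 -1.5]
 [-0.8 -0.9]
 [ 1.  -1.3]]
tape [436.38075259  18.54917756  10.        ]
jar [5.62789400e+02 2.91372341e-01 7.50000000e+01]
bottletop [747.92715446 -25.52417686 170.        ]
```

Call:
{"fn": "drive_tool", "kwargs": {"commands": [{"twist": [0, 0, 0.111], "delta_pos": [0, 0, -0.012], "hand": 0}, {"twist": [0, 0, 0.111], "delta_pos": [0, 0, -0.012], "hand": 0}, {"twist": [0, 0, 0.111], "delta_pos": [0, 0, -0.012], "hand": 0}, {"twist": [0, 0, 0.111], "delta_pos": [0, 0, -0.012], "hand": 0}, {"twist": [0, 0, 0.111], "delta_pos": [0, 0, -0.012], "hand": 0}, {"twist": [0, 0, 0.111], "delta_pos": [0, 0, -0.012], "hand": 0}, {"twist": [0, 0, 0.111], "delta_pos": [0, 0, -0.012], "hand": 0}, {"twist": [0, 0, 0.111], "delta_pos": [0, 0, -0.012], "hand": 0}]}}

```text
clock: 1.37
eef_pos: [245.2, -601.9, 311.3]
tool_rot: [-0.0, 0.968, -0.251, 0.0]
wrist_force: [-0.1, 0.6, 0.5]
grip_width: 47.4
```

```bash
cat >> h.py <<'E'
from scipy.spatial.transform import Rotation as Ro
def tool():
    s=r.get_state();q=s["tool_rot"];return np.array(s["eef_pos"]),Ro.from_quat([q[1],q[2],q[3],q[0]]),s
def to(P):
    p,R,s=tool();return R.inv().apply(np.array(P)-p).round(1)
CH=[482.66,-271.28,-.5]; SC=[454.8,253.2,-.416]
E
python3 - <<'E'
from h import *
p,R,s=tool();print(p,R.as_matrix().round(3),s["q"].round(2))
print(pose(CH,(95,0,300)),to(pose(CH,(95,0,300))[0]))
E
```

```text
[ 245.16935064 -601.92036843  311.2586338 ] [[ 0.874 -0.485  0.   ]
 [-0.485 -0.874 -0.   ]
 [ 0.    -0.    -1.   ]] [-1.27  0.08  1.53  0.    1.52  0.81]
[[ 566.03034338 -316.82542617  300.        ]] [ 142.2 -405.    11.3]
```

Call:
{"fn": "drive_tool", "kwargs": {"commands": [{"twist": [0, 0, 0], "delta_pos": [0.009, -0.025, 0], "hand": 0}, {"twist": [0, 0, 0], "delta_pos": [0.009, -0.025, 0], "hand": 0}, {"twist": [0, 0, 0], "delta_pos": [0.009, -0.025, 0], "hand": 0}, {"twist": [0, 0, 0], "delta_pos": [0.009, -0.025, 0], "hand": 0}, {"twist": [0, 0, 0], "delta_pos": [0.009, -0.025, 0], "hand": 0}, {"twist": [0, 0, 0], "delta_pos": [0.009, -0.025, 0], "hand": 0}, {"twist": [0, 0, 0], "delta_pos": [0.009, -0.025, 0], "hand": 0}, {"twist": [0, 0, 0], "delta_pos": [0.009, -0.025, 0], "hand": 0}]}}

```text
clock: 2.03
eef_pos: [405.3, -460.2, 310.8]
tool_rot: [0.0, 0.969, -0.248, 0.0]
wrist_force: [0.9, 0.3, -0.2]
grip_width: 0.6
```

Call:
{"fn": "drive_tool", "kwargs": {"commands": [{"twist": [0, 0, 0], "delta_pos": [0.009, -0.025, 0], "hand": 0}, {"twist": [0, 0, 0], "delta_pos": [0.009, -0.025, 0], "hand": 0}, {"twist": [0, 0, 0], "delta_pos": [0.009, -0.025, 0], "hand": 0}, {"twist": [0, 0, 0], "delta_pos": [0.009, -0.025, 0], "hand": 0}, {"twist": [0, 0, 0], "delta_pos": [0.009, -0.025, 0], "hand": 0}, {"twist": [0, 0, 0], "delta_pos": [0.009, -0.025, 0], "hand": 0}, {"twist": [0, 0, 0], "delta_pos": [0.009, -0.025, 0], "hand": 0}, {"twist": [0, 0, 0], "delta_pos": [0.009, -0.025, 0], "hand": 0}]}}

```text
clock: 2.7
eef_pos: [564.5, -319.3, 310.8]
tool_rot: [0.0, 0.969, -0.248, 0.0]
wrist_force: [-0.3, -0.4, 0.1]
grip_width: 0.0
```

```bash
python3 - <<'E'
from h import *
p,R,s=tool();print(p,s["q"].round(2),s["grip_width"])
print(to(pose(CH,(95,0,158))[0]))
import cv2
im=r.read_camera("scene");cv2.imwrite("pics/s1.png",im[:,:,::-1])
E
```

```text
[ 564.52793602 -319.32710274  310.75300378] [-0.6   0.08  1.54  0.    1.52  1.47] 0.0417994172326508
[ 1.000e-01 -2.900e+00  1.528e+02]
```

View pics/s1.png

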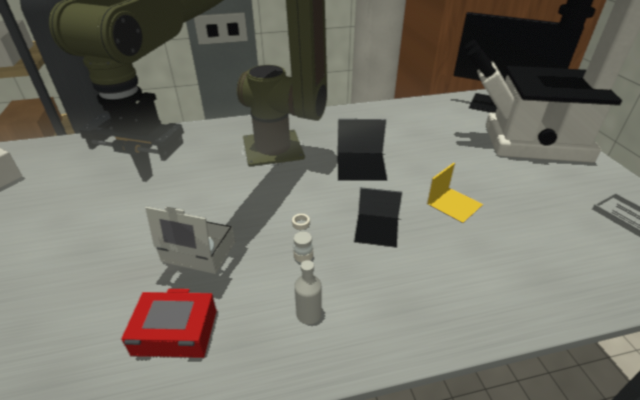

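```bash
python3 - <<'E'
from h import *
p,R,s=tool();print(proj("scene",p),proj("top",p), proj("scene",[0,0,0]))
import cv2
im=r.read_camera("top");cv2.imwrite("pics/t1.png",im[:,:,::-1])
E
```

```text
[[149.2128182  179.28129464]] [[456.62028263 148.8736103 ]] [[272.71105388 148.12302077]]
```

View pics/t1.png

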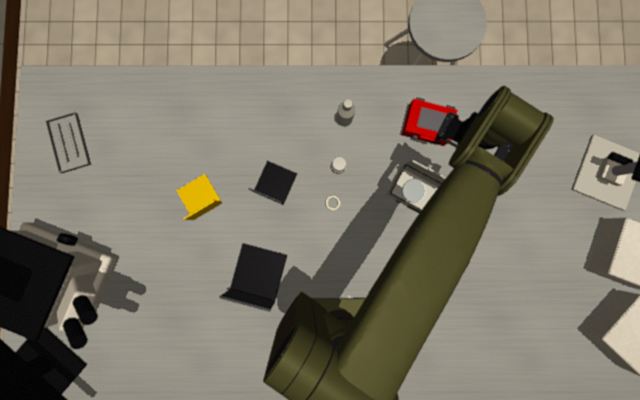

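Call:
{"fn": "drive_tool", "kwargs": {"commands": [{"twist": [0, 0, 0], "delta_pos": [0, 0, 0.019], "hand": 0}, {"twist": [0, 0, 0], "delta_pos": [0, 0, 0.019], "hand": 0}, {"twist": [0, 0, 0], "delta_pos": [0, 0, 0.019], "hand": 0}, {"twist": [0, 0, 0], "delta_pos": [0, 0, 0.019], "hand": 0}, {"twist": [0, 0, 0], "delta_pos": [0, 0, 0.019], "hand": 0}, {"twist": [0, 0, 0], "delta_pos": [0, 0, 0.019], "hand": 0}, {"twist": [0, 0, 0], "delta_pos": [0, 0, 0.019], "hand": 0}, {"twist": [0, 0, 0], "delta_pos": [0, 0, 0.019], "hand": 0}]}}

```text
clock: 3.47
eef_pos: [563.0, -321.0, 157.9]
tool_rot: [0.0, 0.969, -0.248, -0.0]
wrist_force: [0.4, 0.6, -0.5]
grip_width: 0.6
```

```bash
python3 - <<'E'
from h import *
p,R,s=tool();print(p,s["wrist_force"])
for a in np.arange(1.4,-.01,-.1).tolist()+[0]:
    x,_,z=lidpt(a,95,6,0); print(round(a,2),round(x+10),round(z),to(pose(CH,(x+10,0,z))[0]))
E
```

```text
[ 563.012973   -321.02932335  157.88929977] [ 0.38066166  0.55154095 -0.45785135]
1.4 60 155 [-34.6  -5.1   3.2]
1.3 50 153 [-44.   -5.1   4.7]
1.2 41 151 [-53.2  -5.    7.2]
1.1 32 147 [-62.1  -5.   10.5]
1.0 24 143 [-70.7  -5.   14.7]
0.9 16 138 [-78.7  -5.   19.7]
0.8 8 132 [-86.3  -5.   25.6]
0.7 1 126 [-93.2  -5.   32.1]
0.6 -5 119 [-99.4  -5.   39.3]
0.5 -10 111 [-104.9   -5.    47.1]
0.4 -15 103 [-109.5   -5.    55.4]
0.3 -19 94 [-113.4   -5.    64.1]
0.2 -22 85 [-116.3   -5.    73.1]
0.1 -24 75 [-118.3   -5.    82.4]
-0.0 -25 66 [-119.4   -5.    91.9]
0 -25 66 [-119.4   -5.    91.9]
```

Call:
{"fn": "drive_tool", "kwargs": {"commands": [{"twist": [0, 0, 0], "delta_pos": [-0.008, -0.001, 0], "hand": 0}, {"twist": [0, 0, 0], "delta_pos": [-0.008, -0.001, 0.001], "hand": 0}, {"twist": [0, 0, 0], "delta_pos": [-0.007, -0.001, 0.001], "hand": 0}, {"twist": [0, 0, 0], "delta_pos": [-0.006, -0.001, 0.001], "hand": 0}, {"twist": [0, 0, 0], "delta_pos": [-0.006, -0.001, 0], "hand": 0}, {"twist": [0, 0, 0], "delta_pos": [-0.006, 0, 0.001], "hand": 0}, {"twist": [0, 0, 0], "delta_pos": [-0.006, 0, 0.001], "hand": 0}, {"twist": [0, 0, 0], "delta_pos": [-0.006, 0, 0.002], "hand": 0}]}}

```text
clock: 4.13
eef_pos: [519.7, -290.6, 152.9]
tool_rot: [0.0, 0.969, -0.248, 0.001]
wrist_force: [1.3, -0.6, 1.1]
grip_width: 0.3
```

Call:
{"fn": "drive_tool", "kwargs": {"commands": [{"twist": [0, 0, 0], "delta_pos": [-0.0045, 0, 0.0017], "hand": 0}, {"twist": [0, 0, 0], "delta_pos": [-0.0045, 0, 0.0017], "hand": 0}, {"twist": [0, 0, 0], "delta_pos": [-0.0043, 0, 0.002], "hand": 0}, {"twist": [0, 0, 0], "delta_pos": [-0.0043, 0, 0.002], "hand": 0}, {"twist": [0, 0, 0], "delta_pos": [-0.004, 0, 0.0025], "hand": 0}, {"twist": [0, 0, 0], "delta_pos": [-0.004, 0, 0.0025], "hand": 0}, {"twist": [0, 0, 0], "delta_pos": [-0.0038, 0, 0.003], "hand": 0}, {"twist": [0, 0, 0], "delta_pos": [-0.0038, 0, 0.003], "hand": 0}]}}

```text
clock: 4.8
eef_pos: [490.0, -274.3, 132.8]
tool_rot: [-0.0, 0.969, -0.248, -0.0]
wrist_force: [1.1, -0.1, 2.3]
grip_width: 0.3
```

```bash
python3 - <<'E'
from h import *
p,R,s=tool();print(p,s["wrist_force"])
for a in np.arange(1.2,-.01,-.1).tolist()+[0]:
    x,_,z=lidpt(a,95,6,0); print(round(a,2),to(pose(CH,(x+10,0,z))[0]))
import cv2
im=r.read_camera("scene");cv2.imwrite("pics/s2.png",cv2.resize(im[120:300,80:320,::-1],None,fx=3,fy=3))
E
```

```text
[ 490.03573722 -274.25822618  132.77214982] [ 1.11440194 -0.12020424  2.29244545]
1.2 [ 33.3   0.9 -18. ]
1.1 [ 24.3   0.9 -14.6]
1.0 [ 15.8   0.9 -10.4]
0.9 [ 7.7  0.9 -5.4]
0.8 [0.2 0.9 0.4]
0.7 [-6.7  0.9  7. ]
0.6 [-12.9   0.9  14.2]
0.5 [-18.4   0.9  22. ]
0.4 [-23.    1.   30.3]
0.3 [-26.9   1.   39. ]
0.2 [-29.8   1.   48. ]
0.1 [-31.8   1.   57.3]
-0.0 [-32.9   1.   66.8]
0 [-32.9   1.   66.8]
```

View pics/s2.png

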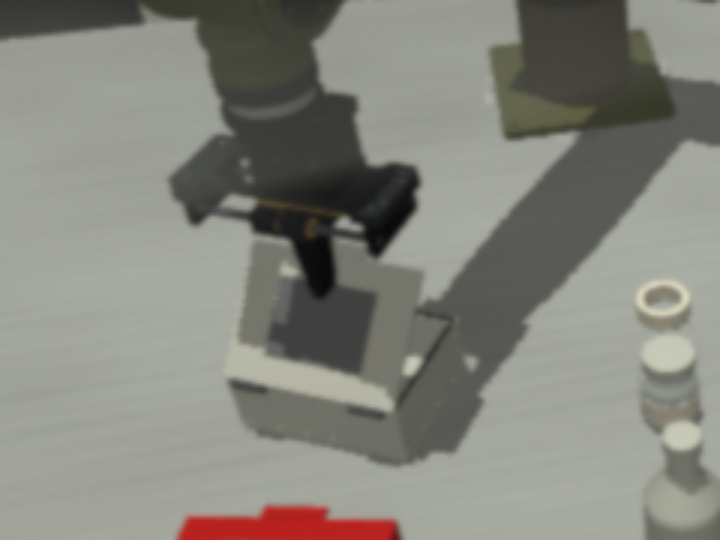

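Call:
{"fn": "drive_tool", "kwargs": {"commands": [{"twist": [0, 0, 0], "delta_pos": [-0.006, 0, 0.006], "hand": 0}, {"twist": [0, 0, 0], "delta_pos": [-0.006, 0, 0.007], "hand": 0}, {"twist": [0, 0, 0], "delta_pos": [-0.005, 0, 0.007], "hand": 0}, {"twist": [0, 0, 0], "delta_pos": [-0.004, 0, 0.007], "hand": 0}, {"twist": [0, 0, 0], "delta_pos": [-0.004, 0, 0.008], "hand": 0}, {"twist": [0, 0, 0], "delta_pos": [-0.003, 0, 0.008], "hand": 0}, {"twist": [0, 0, 0], "delta_pos": [-0.002, 0, 0.007], "hand": 0}, {"twist": [0, 0, 0], "delta_pos": [-0.001, 0, 0.006], "hand": 0}]}}

```text
clock: 5.52
eef_pos: [462.6, -259.2, 76.0]
tool_rot: [-0.0, 0.969, -0.248, -0.001]
wrist_force: [-0.7, 0.1, 0.3]
grip_width: 0.5
```

Call:
{"fn": "drive_tool", "kwargs": {"commands": [{"twist": [0, 0, 0], "delta_pos": [-0.001, 0, 0.003], "hand": 0}, {"twist": [0, 0, 0], "delta_pos": [0, 0, 0.003], "hand": 0}, {"twist": [0, 0, 0], "delta_pos": [0, 0, 0.001], "hand": 0}]}}

```text
clock: 5.77
eef_pos: [462.0, -259.0, 69.6]
tool_rot: [-0.0, 0.969, -0.248, -0.001]
wrist_force: [0.8, 1.2, 1.2]
grip_width: 0.2
```

Call:
{"fn": "drive_tool", "kwargs": {"commands": [{"twist": [0, 0, 0], "delta_pos": [0, 0, 0.001], "hand": 0}, {"twist": [0, 0, 0], "delta_pos": [0, 0, 0.001], "hand": 0}, {"twist": [0, 0, 0], "delta_pos": [0, 0, 0.001], "hand": 0}]}}

```text
clock: 6.02
eef_pos: [462.6, -259.4, 67.5]
tool_rot: [0.0, 0.969, -0.248, 0.0]
wrist_force: [-0.7, 0.2, 0.2]
grip_width: 0.6
```

Call:
{"fn": "drive_tool", "kwargs": {"commands": [{"twist": [0, 0, 0], "delta_pos": [0, 0, 0.0005], "hand": 0}, {"twist": [0, 0, 0], "delta_pos": [0, 0, 0.0005], "hand": 0}]}}

```text
clock: 6.18
eef_pos: [462.5, -259.3, 66.4]
tool_rot: [0.0, 0.969, -0.248, 0.0]
wrist_force: [-0.2, 0.9, 0.8]
grip_width: 0.3
```

Call:
{"fn": "drive_tool", "kwargs": {"commands": [{"twist": [0, 0, 0], "delta_pos": [0, 0, 0.0005], "hand": 0}, {"twist": [0, 0, 0], "delta_pos": [0, 0, 0.0005], "hand": 0}]}}

```text
clock: 6.35
eef_pos: [462.5, -259.3, 66.2]
tool_rot: [0.0, 0.969, -0.248, -0.0]
wrist_force: [-3.8, 2.3, 7.8]
grip_width: 0.5
```

Call:
{"fn": "drive_tool", "kwargs": {"commands": [{"twist": [0, 0, 0], "delta_pos": [0, 0, 0.0005], "hand": 0}, {"twist": [0, 0, 0], "delta_pos": [0, 0, 0.0005], "hand": 0}]}}

```text
clock: 6.52
eef_pos: [462.6, -259.4, 66.1]
tool_rot: [0.0, 0.969, -0.248, -0.0]
wrist_force: [-5.8, 3.2, 13.9]
grip_width: 0.3
```

```bash
python3 - <<'E'
from h import *
p,R,s=tool();print(p,s["wrist_force"])
import cv2
im=r.read_camera("scene");cv2.imwrite("pics/s3.png",cv2.resize(im[150:300,80:320,::-1],None,fx=3,fy=3))
E
```

```text
[ 462.57576729 -259.36192907   66.11644041] [-5.82556997  3.15328826 13.92095564]
```

View pics/s3.png

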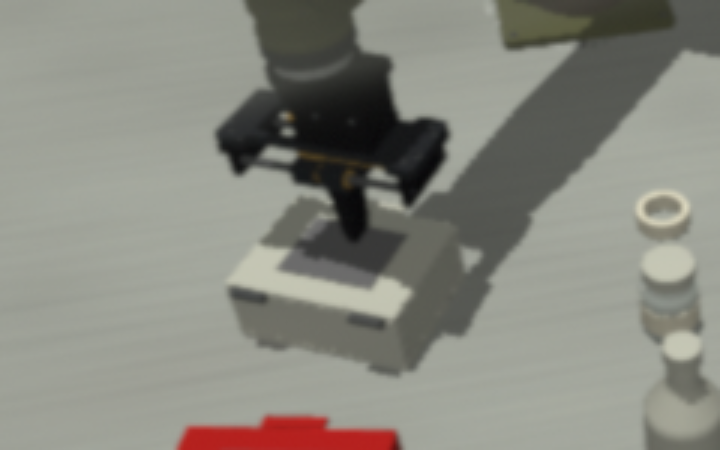

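Call:
{"fn": "drive_tool", "kwargs": {"commands": [{"twist": [0, 0, 0], "delta_pos": [0, 0, -0.005], "hand": 0}, {"twist": [0, 0, 0], "delta_pos": [0, 0, -0.02], "hand": 0}, {"twist": [0, 0, 0], "delta_pos": [0, 0, -0.025], "hand": 0}, {"twist": [0, 0, 0], "delta_pos": [0, 0, -0.03], "hand": 0}, {"twist": [0, 0, 0], "delta_pos": [0, 0, -0.03], "hand": 0}, {"twist": [0, 0, 0], "delta_pos": [0, 0, -0.03], "hand": 0}, {"twist": [0, 0, 0], "delta_pos": [0, 0, -0.03], "hand": 0}, {"twist": [0, 0, -0.085], "delta_pos": [0, 0, -0.02], "hand": 0}]}}

```text
clock: 7.23
eef_pos: [463.2, -259.7, 257.9]
tool_rot: [0.001, 0.979, -0.206, 0.002]
wrist_force: [0.7, -0.8, 1.1]
grip_width: 0.2
```

```bash
python3 - <<'E'
from h import *
p,R,s=tool();print(p,R.as_matrix().round(3),s["q"].round(2))
print(to(pose(SC,(50,0,250))[0]))
E
```

```text
[ 463.23882801 -259.72891771  257.86131896] [[ 0.915 -0.403  0.004]
 [-0.403 -0.915 -0.003]
 [ 0.005  0.001 -1.   ]] [-0.61 -0.17  1.87  0.    1.44  1.37]
[-164.5 -466.     6.7]
```

16 rows of (-0.0103, -0.0291).

Call:
{"fn": "drive_tool", "kwargs": {"commands": [{"twist": [0, 0, 0], "delta_pos": [-0.0103, -0.0291, 0], "hand": 0}, {"twist": [0, 0, 0], "delta_pos": [-0.0103, -0.0291, 0], "hand": 0}, {"twist": [0, 0, 0], "delta_pos": [-0.0103, -0.0291, 0], "hand": 0}, {"twist": [0, 0, 0], "delta_pos": [-0.0103, -0.0291, 0], "hand": 0}, {"twist": [0, 0, 0], "delta_pos": [-0.0103, -0.0291, 0], "hand": 0}, {"twist": [0, 0, 0], "delta_pos": [-0.0103, -0.0291, 0], "hand": 0}, {"twist": [0, 0, 0], "delta_pos": [-0.0103, -0.0291, 0], "hand": 0}, {"twist": [0, 0, 0], "delta_pos": [-0.0103, -0.0291, 0], "hand": 0}]}}

```text
clock: 7.9
eef_pos: [481.1, -11.5, 254.3]
tool_rot: [-0.0, 0.978, -0.207, 0.0]
wrist_force: [-0.3, 0.5, 0.9]
grip_width: 0.4
```

Call:
{"fn": "drive_tool", "kwargs": {"commands": [{"twist": [0, 0, 0], "delta_pos": [-0.0103, -0.0291, 0], "hand": 0}, {"twist": [0, 0, 0], "delta_pos": [-0.0103, -0.0291, 0], "hand": 0}, {"twist": [0, 0, 0], "delta_pos": [-0.0103, -0.0291, 0], "hand": 0}, {"twist": [0, 0, 0], "delta_pos": [-0.0103, -0.0291, 0], "hand": 0}, {"twist": [0, 0, 0], "delta_pos": [-0.0103, -0.0291, 0], "hand": 0}, {"twist": [0, 0, 0], "delta_pos": [-0.0103, -0.0291, 0], "hand": 0}, {"twist": [0, 0, 0], "delta_pos": [-0.0103, -0.0291, 0], "hand": 0}, {"twist": [0, 0, 0], "delta_pos": [-0.0103, -0.0291, 0], "hand": 0}]}}

```text
clock: 8.57
eef_pos: [499.8, 234.9, 254.1]
tool_rot: [-0.0, 0.978, -0.207, 0.0]
wrist_force: [-0.6, -0.0, 0.4]
grip_width: 0.3
```

```bash
python3 - <<'E'
from h import *
p,R,s=tool();print(p,R.as_matrix().round(3),s["q"].round(2))
print(to(pose(SC,(50,0,78))[0]))
import cv2
im=r.read_camera("scene");cv2.imwrite("pics/s4.png",im[:,:,::-1])
E
```

```text
[499.77168284 234.94298385 254.14738512] [[ 0.915 -0.404  0.   ]
 [-0.404 -0.915  0.   ]
 [ 0.    -0.    -1.   ]] [ 0.34 -0.12  1.82  0.    1.43  2.33]
[  1.4   1.5 176.1]
```

View pics/s4.png

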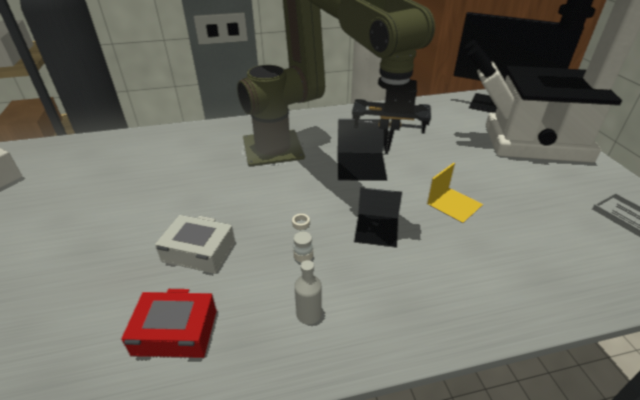

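Call:
{"fn": "drive_tool", "kwargs": {"commands": [{"twist": [0, 0, 0], "delta_pos": [0, 0, 0.022], "hand": 0}, {"twist": [0, 0, 0], "delta_pos": [0, 0, 0.022], "hand": 0}, {"twist": [0, 0, 0], "delta_pos": [0, 0, 0.022], "hand": 0}, {"twist": [0, 0, 0], "delta_pos": [0, 0, 0.022], "hand": 0}, {"twist": [0, 0, 0], "delta_pos": [0, 0, 0.022], "hand": 0}, {"twist": [0, 0, 0], "delta_pos": [0, 0, 0.022], "hand": 0}, {"twist": [0, 0, 0], "delta_pos": [0, 0, 0.022], "hand": 0}, {"twist": [0, 0, 0], "delta_pos": [0, 0, 0.022], "hand": 0}]}}

```text
clock: 9.28
eef_pos: [499.9, 233.1, 77.2]
tool_rot: [-0.0, 0.978, -0.207, 0.0]
wrist_force: [0.4, 0.3, -0.4]
grip_width: 0.4
```

```bash
python3 - <<'E'
from h import *
p,R,s=tool();print(p)
print(to(pose(SC,(6+10,0,78))[0]))
import cv2
for c in C:
    im=r.read_camera(c);u,v=proj(c,pose(SC,(40,0,50))[0])[0].astype(int)
    cv2.imwrite(f"pics/{c}5.png",cv2.resize(im[max(v-60,0):v+60,u-70:u+70,::-1],None,fx=4,fy=4))
E
```

```text
[499.87273326 233.11570609  77.18859132]
[-33.3  -0.1  -0.8]
```

View pics/scene5.png

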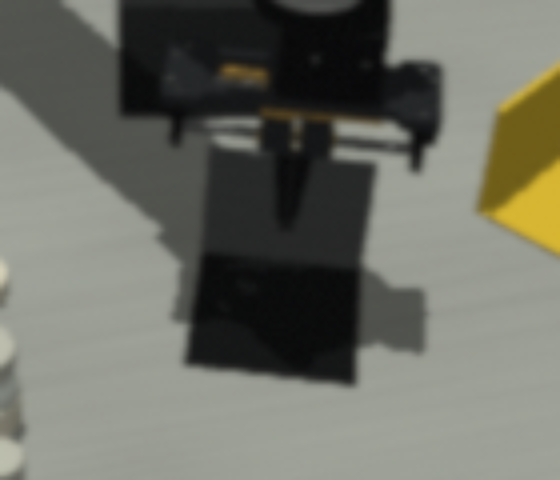

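Call:
{"fn": "drive_tool", "kwargs": {"commands": [{"twist": [0, 0, 0], "delta_pos": [-0.006, 0, 0], "hand": 0}, {"twist": [0, 0, 0], "delta_pos": [-0.006, 0, 0], "hand": 0}, {"twist": [0, 0, 0], "delta_pos": [-0.006, 0, 0], "hand": 0}, {"twist": [0, 0, 0], "delta_pos": [-0.006, 0, 0], "hand": 0}, {"twist": [0, 0, 0], "delta_pos": [-0.005, 0, 0], "hand": 0}, {"twist": [0, 0, 0], "delta_pos": [-0.004, 0, 0], "hand": 0}, {"twist": [0, 0, 0], "delta_pos": [-0.004, 0, 0], "hand": 0}, {"twist": [0, 0, 0], "delta_pos": [-0.004, 0, 0], "hand": 0}]}}

```text
clock: 10.05
eef_pos: [462.6, 250.2, 79.0]
tool_rot: [-0.0, 0.978, -0.207, 0.001]
wrist_force: [1.6, 0.4, 0.6]
grip_width: 0.4
```

Call:
{"fn": "drive_tool", "kwargs": {"commands": [{"twist": [0, 0, 0], "delta_pos": [-0.004, 0, 0], "hand": 0}, {"twist": [0, 0, 0], "delta_pos": [-0.004, 0, 0], "hand": 0}, {"twist": [0, 0, 0], "delta_pos": [-0.004, 0, 0], "hand": 0}, {"twist": [0, 0, 0], "delta_pos": [-0.004, 0, 0], "hand": 0}]}}

```text
clock: 10.38
eef_pos: [447.0, 256.3, 77.8]
tool_rot: [0.0, 0.978, -0.207, -0.0]
wrist_force: [0.3, 0.1, 0.5]
grip_width: 0.3
```

```bash
python3 - <<'E'
from h import *
p,R,s=tool();print(p,s["wrist_force"])
print(to(pose(SC,(6+10,0,78))[0]))
import cv2
for c in C:
    im=r.read_camera(c);u,v=proj(c,pose(SC,(40,0,50))[0])[0].astype(int)
    cv2.imwrite(f"pics/{c}6.png",cv2.resize(im[max(v-60,0):v+60,u-70:u+70,::-1],None,fx=4,fy=4))
E
```

```text
[446.98658672 256.31613283  77.84282184] [0.2802707  0.10849612 0.47709481]
[24.4 -0.3 -0.2]
```

View pics/scene6.png

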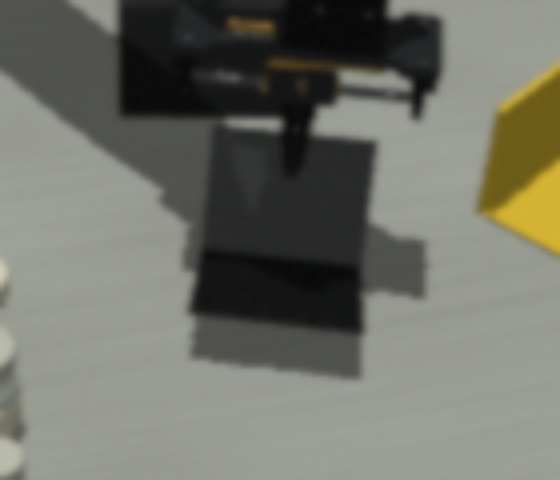

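Call:
{"fn": "drive_tool", "kwargs": {"commands": [{"twist": [0, 0, 0], "delta_pos": [-0.004, 0, 0.001], "hand": 0}, {"twist": [0, 0, 0], "delta_pos": [-0.004, 0, 0.001], "hand": 0}, {"twist": [0, 0, 0], "delta_pos": [-0.004, 0, 0.001], "hand": 0}, {"twist": [0, 0, 0], "delta_pos": [-0.004, 0, 0.001], "hand": 0}, {"twist": [0, 0, 0], "delta_pos": [-0.004, 0, 0.001], "hand": 0}]}}

```text
clock: 10.9
eef_pos: [429.0, 264.5, 73.0]
tool_rot: [0.0, 0.978, -0.207, -0.0]
wrist_force: [0.3, -0.3, -0.1]
grip_width: 0.2
```

```bash
python3 - <<'E'
from h import *
p,R,s=tool();print(p,s["wrist_force"])
print(to(pose(SC,(6+10,0,78))[0]))
import cv2
for c in C:
    im=r.read_camera(c);u,v=proj(c,pose(SC,(40,0,50))[0])[0].astype(int)
    cv2.imwrite(f"pics/{c}7.png",cv2.resize(im[max(v-60,0):v+60,u-70:u+70,::-1],None,fx=4,fy=4))
E
```

```text
[428.95921146 264.54907293  73.04575668] [ 0.27594157 -0.25887814 -0.09987963]
[44.2 -0.1 -5. ]
```

View pics/scene7.png

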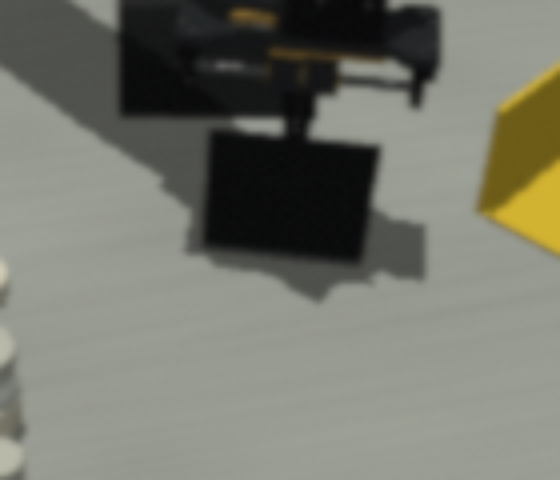

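Call:
{"fn": "drive_tool", "kwargs": {"commands": [{"twist": [0, 0, 0], "delta_pos": [0, 0, -0.01], "hand": 0}, {"twist": [0, 0, 0], "delta_pos": [0, 0, -0.02], "hand": 0}, {"twist": [0, 0, 0], "delta_pos": [0, 0, -0.025], "hand": 0}, {"twist": [0, 0, 0], "delta_pos": [0, 0, -0.03], "hand": 0}, {"twist": [0, 0, 0], "delta_pos": [0, 0, -0.03], "hand": 0}, {"twist": [0, 0, 0], "delta_pos": [0, 0, -0.03], "hand": 0}, {"twist": [0, 0, 0], "delta_pos": [-0.02, 0, -0.03], "hand": 0}, {"twist": [0, 0, 0], "delta_pos": [-0.02, 0, -0.03], "hand": 0}]}}

```text
clock: 11.67
eef_pos: [392.9, 280.3, 280.8]
tool_rot: [-0.0, 0.978, -0.208, 0.0]
wrist_force: [-0.5, 0.9, 0.6]
grip_width: 0.6
```

Call:
{"fn": "drive_tool", "kwargs": {"commands": [{"twist": [0, 0, 0], "delta_pos": [0, -0.03, 0], "hand": 0}, {"twist": [0, 0, 0], "delta_pos": [0, -0.03, 0], "hand": 0}, {"twist": [0, 0, 0], "delta_pos": [0, -0.03, 0], "hand": 0}, {"twist": [0, 0, 0], "delta_pos": [0, -0.03, 0], "hand": 0}, {"twist": [0, 0, 0], "delta_pos": [0, -0.03, 0], "hand": 0}, {"twist": [0, 0, 0], "delta_pos": [0, -0.03, 0], "hand": 0}, {"twist": [0, 0, 0], "delta_pos": [0, 0, 0], "hand": 0}, {"twist": [0, 0, 0], "delta_pos": [0, 0, 0], "hand": 0}]}}

```text
clock: 12.33
eef_pos: [465.9, 445.9, 278.1]
tool_rot: [0.0, 0.979, -0.206, -0.0]
wrist_force: [-0.1, -0.9, -0.8]
grip_width: 0.4
```

```bash
python3 - <<'E'
from h import *
import cv2
cmp=[]
for c in C:
    im=r.read_camera(c)[:,:,::-1].copy()
    # predicted standing screen at heel SC: panel up x in 0..-? ; and shut-lid tab
    a=cv2.resize(im,None,fx=4,fy=4,interpolation=cv2.INTER_CUBIC)
    def poly(L,ps,col):
        q=(proj(c,pose(ps,L))+.5)*4; cv2.polylines(a,[q.astype(np.int32)],True,col,1)
    b=a.copy()
    poly([(0,-60,0),(0,60,0),(0,60,126),(0,-60,126)],SC,(0,0,255)); poly([(0,-60,0),(0,60,0),(-100,60,0),(-100,-60,0)],SC,(0,255,255))
    poly([lidpt(0,d,6,y) for d,y in((0,-80),(0,80),(120,80),(120,-80))],CH,(0,0,255))
    for n,ps in(("sc",SC),("ch",CH)):
        u,v=(proj(c,pose(ps,(-10,0,50))[0])[0]*4).astype(int)
        cv2.imwrite(f"pics/{c}8{n}.png",np.hstack([z[v-190:v+190,u-195:u+195] for z in(a,b)]))
E
```

```text
(no output)
```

View pics/scene8sc.png

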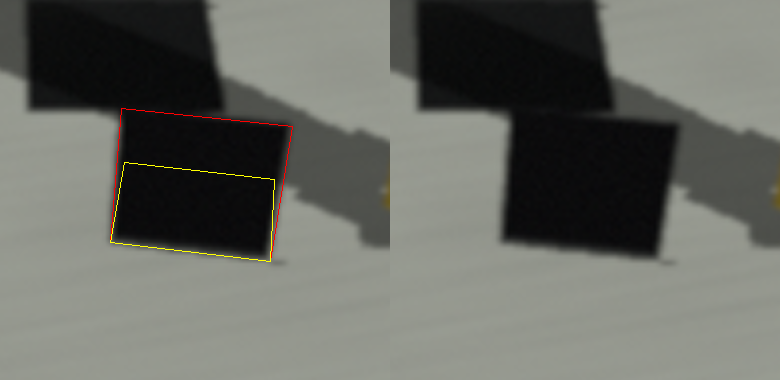

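View pics/top8sc.png

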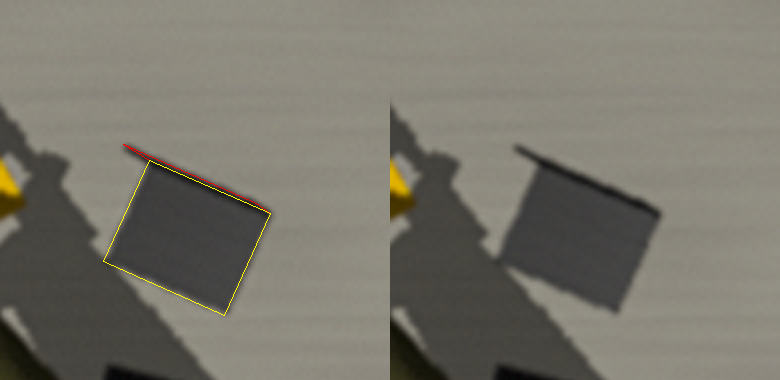

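View pics/scene8ch.png

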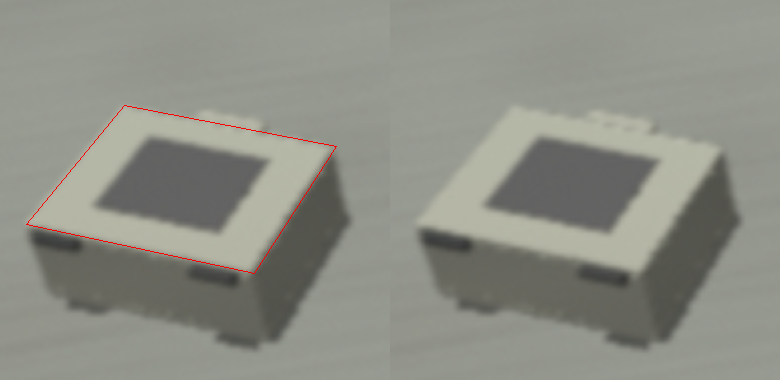

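```bash
python3 - <<'E'
from h import *
p,R,s=tool();print(p,s["wrist_force"],abs(s["joint_vel"]).max())
print(r.close_job())
E
```

```text
[465.5490999  444.71063724 278.75121965] [-0.37163099 -0.19331046 -0.14059787] 0.022198402438004274
the job is handed in; nothing more can be done
None
```

I shut the chamber lid and pushed the small black screen back up onto its foot, using only closed fingers, then handed the job in at about 12.5 s. `close_job` gives no verdict.

- **Lid:** I pushed its outer face over in an arc until it met the hard stop. At the stop the force rose to about 14 N vertical (15 N total) with the fingertip at z = 66 mm, the expected height of a shut lid's top. In the last scene picture the lid edges match the outline I projected for a shut lid, to within about a pixel.
- **Screen:** I pushed the inner face of its foot towards the robot and it dropped onto its foot by itself. In the last pictures from both cameras it matches the outline of an upright screen on its original heel position, to about 1–2 pixels (a few mm). The other two screens were not touched.
- **Clearance:** I did not touch the jar, tape roll or bottle; they look unmoved in the scene picture taken after the lid was shut, and I did not check them again at the end. The arm finished well clear at z = 279 mm with no more than noise on the wrist force.

No check failed or disagreed. The initial poses I fitted from the pictures had errors of up to 2–3 pixels, so positions are good to several mm at best.

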